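# Release the plain roller with the jog lever and rest it in the V-cradle

## Robot

A 6-joint arm with a two-finger parallel gripper is mounted at the origin on a cart in front of the work surface, level with it; the furniture and walls round the work are solid. World frame = base frame: x ahead of the robot, y to its left, z up, the work surface at z = 0. Lengths are in mm, angles in rad, forces in N, time in s.
With the tool pointing down it reaches from about 300 to 775 mm from the base axis. Payload 14.6 kg.
Tool frame: the origin (TCP) lies on the front face of the gripper's body, between the roots of the fingers; the fingertips stand 97 mm ahead of it and the grasp point (between the pads) lies 78 mm ahead of it; z points along the fingers, y is the direction in which the jaws open and shut (so a half turn about z gives the same grasp; the last joint's range is limited). The gripper opens to 94 mm and grips with 3 to 60 N. Pads are 16 mm wide; open, the fingers measure 119 mm over their backs; the gripper's body (75 mm by 177 mm) begins 78 mm behind the grasp point.
Start: joints at [1.072, 0.3, 1.521, -0, 1.321, -0.067], TCP at [230.175, 499.509, 302.646] pointing down, gripper open.
Joint ranges: [-3.03, 3.03], [-0.79, 2.21], [0.23, 2.52], [-1.04, 4.18], [0, 3.07], [-2.55, 2.55]. Speed limits (rad/s): [2.22, 2.22, 2.57, 3.14, 3.14, 3.14].

## Interface

Orientations are given as [roll, pitch, yaw] about the fixed x, y, z axes, in that order (R = Rz(yaw) Ry(pitch) Rx(roll)).
In Python, from cell import manip, eyes, finder gives the robot as it stands.
- The arm moves only by the tool drive_tool, never from a script. Its argument "rows" is a list of rows, each an object with "offset": the shift along the tool's x, y, z in mm, a list of three; "spin": the turn about the tool's z in degrees; "jaw": the finger opening in mm, from 0 to 94. In form: [{"offset": [dx, dy, dz], "spin": spin, "jaw": jaw}, ...]. A call has 1 to 20 rows; each row shifts and turns the commanded pose from where the row before left it, along the tool's axes as they then stand; what a row does not reach is not made up. A row lasts 1/10 s, in which the tool goes at most 50 mm and 8.59 degrees, less where a joint would pass 70% of its speed; a pose out of reach is approached as far as the arm can. A call is refused whole if a number of a shift passes 50 or a number of a turn 8.59, either way. A call with a gripper value outside its range is refused whole. The fingers move at their own pace and stop on an object; "force" is the grip in N (left out, the last holds). Time passes only in rows, so rows that do not move let the fingers close. It gives the time, the measured TCP pose, the force and the opening at its end, in the units of the state.
- manip.read_state(): the state, without advancing time (a new reading comes with each control period).
- eyes.camera(name): name is "scene" or "top"; returns a dict with "color" (420x560x3 uint8, blue, green, red), "depth" (420x560 float32, mm along the optical axis (not along the pixel's ray), 0 where there is no reading), "vfov" (degrees; the focal length in pixels is half the picture's height over the tangent of half this angle, whatever the lens; pixels are square), "cx", "cy" (the principal point, pixels), "rvec" (rotation vector, rad) and "tvec" (3), from world to camera coordinates, as OpenCV has them. Camera axes: x right, y down, z forward; pixel columns grow to the right and rows downward; lengths in mm; the calibration is good to about 2 mm. A picture is of the moment at which its call begins.
- manip.sign_off(): hands the job in, once; it reports no verdict.
Trained networks look in the newest picture that a camera, given by its name, has taken for a name from the list of things; names that differ only in an ending like _2 or _b are one class to them, and where a whole thing is asked for, a point or a joint stands for the part that bears it (a point fixed in the world has none). Each returns a list of dicts, best first, with "p" (0 to 1); they miss things now and then, are a little off and sometimes report something else, mostly with a low value. They report only what shows in the picture. A call takes as long as a camera call. They do not tell look-alikes from the thing itself.
- finder.find_in(camera, target): "uv" ([column, row] in pixels, amid what is visible of it).
The state is a dict: "clock": time; "joints": joint angles; "qd": joint speeds; "effort": joint torques, N m; "eef_pos": TCP position; "eef_rot": TCP orientation; "wrist_force": force on the tool from outside, world axes, zero at the start; "moment": the same for the moment, N m; "finger_gap": finger opening in mm.
Only numpy, scipy, OpenCV 4.12 (cv2) and the standard library are available. Lean on these libraries where they do the work, as an engineer would, in place of code of your own. Each camera call takes 0.05 s, during which the arm holds its last target. There are 200 camera calls.

## Task

Let the plain straight roller (not the one with stepped-down ends) out of the two-lane chute: tilt the spring-centred lever behind the chute towards that roller's lane, hold it over until the roller has rolled down to the end stops, then let the lever spring back upright. Then lift the plain roller from the stops and lay it gently, centred, across both V-saddles of the cradle in the drip tray. Leave the stepped roller behind its gate and the other things alone.

Things in the scene. Friction and masses are not known exactly. Their poses are not given: they have to be found in the camera images.
- chute: Fixed grey chute with two lanes side by side, 216 x 218 mm, up to 105 mm high. Origin: centre of its underside, at table height; x runs uphill, away from the robot, y to the left. Lanes 90 mm wide, centred at y = +54 (left) and -54 mm (right), a 16 mm wide, 22 mm high ridge between. Floor: height 45 mm at the low end (x = -105 mm), nearly level to x = -30 mm, then 0.22 rad up to the rear wall (x = 95 mm).
- rocker (a joint): The spring-centred lever, rad: 0 = upright, where it rests; positive = ball tilted to the chute's +y side (left lane), negative = to -y (right lane). Hinge line along the chute's x, 115 mm below the ball's centre. Stops at 0.45 either way; a lane's gate is fully down from 0.3 on. The spring asks about 4 N sideways at the ball at 0.4 rad; let go, it is upright again within half a second.
- lever_ball (a point): Centre of the black ball, 34 mm across, on the 10 mm thick lever 20 mm behind the chute's rear wall: at x = 115, y = 0, z = 158 mm of the chute when upright; at 0.4 rad it is 45 mm to the side and 9 mm lower. Push it from the side or pinch it from above; the rear wall beside it is 105 mm high.
- plain_roller: The roller to release: plain straight steel cylinder, 36 mm thick over its whole length, 84 mm long, 0.25 to 0.5 kg; origin at its centre, y axis along its length. At the start it lies across one lane of the chute (left or right, it differs), against the uphill side of the gate. Once the gate is down it rolls to the end stops in about half a second and settles there in two more.
- stepped_roller: The roller to leave: same length (84 mm) and thickness (36 mm over its middle 52 mm), but its last 16 mm at each end are turned down to thin 18 mm journals; origin at its centre, y axis along its length; lies behind the gate of the other lane.
- cradle: Fixed steel cradle in the shallow drip tray, left of the chute: base plate 76 (x) x 96 (y) x 8 mm with two V-saddles (90 degree V open upwards, 10 mm thick, at y = -30 and +30 mm, 50 mm free between them for the fingers; tops at 49 mm). Origin: centre of its underside, 2 mm above the table; the V, and so the roller in it, runs along its y axis.
- cradle_seat (a point): Centre of the plain roller when seated and centred in the cradle: 47 mm above the cradle's underside, in its middle; axes as the cradle's. Between cradle and chute stands the bottle filler's tall column with a crank 0.6 m up (about x = 0.57 to 0.70, y = 0.2 in the robot's frame): carry the roller across on the robot's side of it.
- left_stop (a point): Where the centre of the plain roller comes to lie at the low end of the left lane (the chute's +y side), 64 mm above the table. It lies against two posts 27 mm high that leave a 62 mm gap at the lane's middle; a finger fits down there in front of the roller, the other behind it over the bare floor, for a grasp across its 36 mm thickness.
- right_stop (a point): The same place in the right lane (the chute's -y side).
- tape_measure: Bystander: yellow and black tape measure, 34x79x57 mm, standing on the table left of the chute; origin at the centre of its underside.
- seal_jar: Bystander: clear jar with black screw lid, 58 mm across, 56 mm high, in the drip tray behind the cradle; origin at the centre of its underside.
- plastic_cup: Bystander: white open plastic beaker, 61 mm across, 48 mm high, in the drip tray beside the cradle; origin at the centre of its underside.
- left_gate (a point): Gate of the left lane: top edge (middle) of a 24 mm wide steel plate that stands 12 mm out of the floor in the lane's middle, at x = 25 mm of the chute, and holds back the roller lying uphill of it. Tilting the lever towards a lane lowers that lane's gate into the floor and raises the other gate further.
- right_gate (a point): Gate of the right lane (the chute's -y side), like left_gate.
Mind the look-alikes: they are no part of the job. What is shaped like the plain_roller but black is not meant.

How it is judged (in metres and radians):
On the way, in this order (a step that is already met when the one before it is completed fails the run):
1. The lever is held over (past 0.3 rad) towards the lane of the plain roller (((y of plain_roller in the frame of chute above 0.03 m and value of joint rocker above 0.3 rad) or (y of plain_roller in the frame of chute below -0.03 m and value of joint rocker below -0.3 rad))), for 0.3 s.
2. The plain roller lies in the chute at its lane's end stops and the lever stands upright again (within 0.08 rad), released by the robot (value of joint rocker between -0.08 and 0.08 rad and x of plain_roller in the frame of chute between -0.1 and -0.07 m and z of plain_roller in the frame of chute below 0.072 m and linear speed of plain_roller below 0.05 m/s and contact force between the fingers and rocker below 0.1 N), for 0.2 s.
At the end, for the whole second after the job is handed in: The plain roller lies still in both V-saddles of the cradle, centred within 14 mm along and 8 mm across the V, at seated height (40 to 53 mm above the cradle's underside), in line within 0.12 rad; lever upright within 0.08 rad; stepped roller in the chute uphill of its gate (y of plain_roller in the frame of cradle between -0.014 and 0.014 m and x of plain_roller in the frame of cradle between -0.008 and 0.008 m and z of plain_roller in the frame of cradle between 0.04 and 0.053 m and angle between the y axis of plain_roller and the y axis of cradle, either way round below 0.12 rad and linear speed of plain_roller below 0.02 m/s and value of joint rocker between -0.08 and 0.08 rad and x of stepped_roller in the frame of chute between 0.03 and 0.095 m and z of stepped_roller in the frame of chute below 0.11 m); the robot touches nothing.
It fails at once if The stepped roller gets out past its gate or out of the chute (not (x of stepped_roller in the frame of chute between 0.03 and 0.095 m and z of stepped_roller in the frame of chute below 0.11 m)).
It fails at once if The plain roller is dropped or thrown into the cradle (faster than 0.5 m/s within 40 mm of its seat) (distance between plain_roller and cradle_seat below 0.04 m and linear speed of plain_roller above 0.5 m/s).
It fails at once if A bystander (tape measure, jar or beaker) is pushed more than 30 mm (distance of any of tape_measure, seal_jar, plastic_cup from where it was at the start of the episode above 0.03 m).
It also fails if it takes over 58 s, if anything falls off the work surface, if the arm or the gripper's body presses on something with over 40 N, if the wrist force passes 120 N, or if a joint passes its speed limit or range.

## Working session

There is one attempt and no reset: what is moved stays moved. The work goes in short steps, Python scripts to look and compute and a tool call to move; the robot and the scene stay as the last step left them, time stands still between calls to the robot, and variables do not carry over. Pictures are saved under pics/ and viewed, about 8 in all and at most 12, crops included, and the job is handed in when it is done.

Besides the shell and the picture viewer there is one more tool, called after ">>>" as name(argument=value, ...), one argument or row to a line, values as JSON. drive_tool: Moves the arm, as the interface text tells. Its arguments: {"type":"object","properties":{"rows":{"type":"array","items":{"type":"object","properties":{"offset":{"type":"array","items":{"type":"number"}},"spin":{"type":"number"},"jaw":{"type":"number"}}}},"force":{"type":"number"}},"required":["rows"]}

```bash
mkdir -p pics; cat > h.py <<'E'
import numpy as np, cv2
from cell import manip, eyes, finder
def cam(n):
    c=eyes.camera(n); c['f']=c['color'].shape[0]/2/np.tan(np.radians(c['vfov'])/2)
    c['R']=cv2.Rodrigues(np.array(c['rvec'],float))[0]; c['t']=np.array(c['tvec'],float).ravel(); return c
def cloud(c):
    d=c['depth']; v,u=np.mgrid[:d.shape[0],:d.shape[1]]
    P=np.stack([(u-c['cx'])/c['f']*d,(v-c['cy'])/c['f']*d,d],-1)
    W=(P-c['t'])@c['R']; W[d<=0]=np.nan; return W
def proj(c,p):
    q=np.atleast_2d(p)@c['R'].T+c['t']; return q[:,:2]/q[:,2:]*c['f']+[c['cx'],c['cy']]
E
python3 - <<'E'
from h import *
s=manip.read_state(); print(s)
for n in('scene','top'):
    c=cam(n); W=cloud(c); cv2.imwrite(f'pics/{n}1.png',c['color']); print(n,'campos',(-c['R'].T@c['t']).round(),c['f'])
    np.savez(f'{n}1.npz',W=W,col=c['color'])
    for t in['chute','lever_ball','plain_roller','stepped_roller','cradle','tape_measure','seal_jar','plastic_cup','left_gate','right_gate']:
        for r in finder.find_in(n,t)[:3]:
            u,v=map(int,np.round(r['uv'])); print(t,round(r['p'],2),u,v,W[v,u].round())
E
```

```text
{'clock': 0.0, 'joints': array([ 1.07240235e+00,  3.00511033e-01,  1.52159076e+00,  2.12295440e-05,
        1.32069816e+00, -6.65789279e-02]), 'qd': array([-9.24609883e-05,  6.64252406e-05, -9.35009548e-05, -4.18537100e-04,
        8.43061694e-04, -1.51588588e-05]), 'effort': array([-2.24111813e-03, -5.31809878e+01, -3.52736092e+01,  7.07219378e-02,
        2.44796398e-02, -6.85586610e-05]), 'eef_pos': array([230.10295809, 499.38720099, 302.06026455]), 'eef_rot': array([-3.14038941e+00, -1.00837829e-04,  2.70977228e+00]), 'wrist_force': array([0.02890379, 0.14614276, 0.58497866]), 'moment': array([0.05124896, 0.0476223 , 0.00035719]), 'finger_gap': 93.85791041949409}
scene campos [ -71. -715.  802.] 536.6013464966518
chute 0.62 326 297 [507. -95.  50.]
lever_ball 0.56 376 243 [ 612. -117.  158.]
plain_roller 0.81 330 257 [557. -43.  99.]
plain_roller 0.72 380 260 [706. -54.  32.]
stepped_roller 0.73 359 294 [ 531. -163.   96.]
cradle 0.91 198 211 [448. 350.  46.]
tape_measure 0.85 219 251 [407. 172.  45.]
tape_measure 0.27 373 246 [ 617. -106.  141.]
seal_jar 0.79 264 201 [611. 286.  52.]
plastic_cup 0.6 182 181 [489. 523.  40.]
left_gate 0.59 376 243 [ 612. -117.  158.]
left_gate 0.52 265 201 [612. 282.  54.]
right_gate 0.81 374 246 [ 620. -106.  140.]
top campos [ 315.  208. 1217.] 391.1818746912256
chute 0.82 372 235 [495. -82.  74.]
lever_ball 0.73 378 186 [616. -97. 169.]
plain_roller 0.7 354 216 [553. -33.  94.]
plain_roller 0.6 218 260 [478. 387.  14.]
plain_roller 0.5 342 172 [714. -30.  31.]
stepped_roller 0.65 392 214 [ 545. -143.  104.]
cradle 0.57 217 261 [476. 391.  12.]
tape_measure 0.68 281 272 [417. 199.  53.]
tape_measure 0.22 390 214 [ 547. -137.  101.]
seal_jar 0.76 242 211 [614. 297.  55.]
plastic_cup 0.68 161 254 [517. 562.   6.]
plastic_cup 0.17 221 262 [472. 379.   7.]
left_gate 0.53 380 187 [ 614. -103.  165.]
right_gate 0.7 379 184 [ 620. -100.  172.]
right_gate 0.29 358 214 [558. -45.  96.]
```

```bash
python3 - <<'E'
import cv2
a=cv2.imread('pics/top1.png')[140:320,120:440]; cv2.imwrite('pics/top1c.png',cv2.resize(a,None,fx=2.5,fy=2.5,interpolation=cv2.INTER_CUBIC))
a=cv2.imread('pics/scene1.png')[140:360,130:450]; cv2.imwrite('pics/scene1c.png',cv2.resize(a,None,fx=2.5,fy=2.5,interpolation=cv2.INTER_CUBIC))
E
```

```text
(no output)
```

View pics/top1c.png

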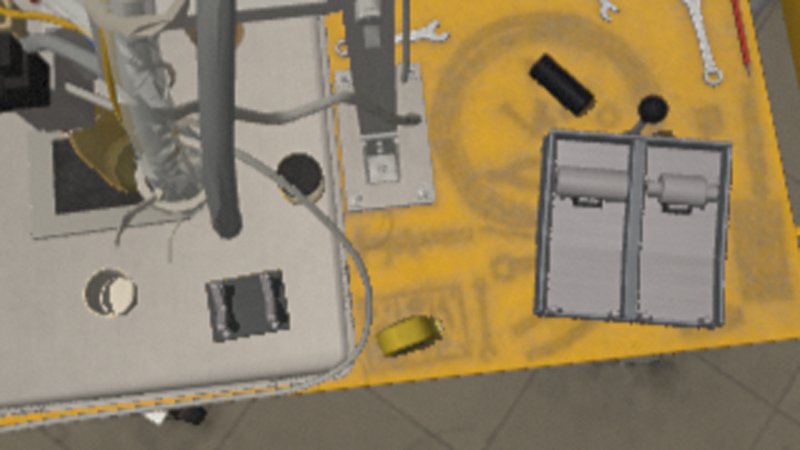

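View pics/scene1c.png

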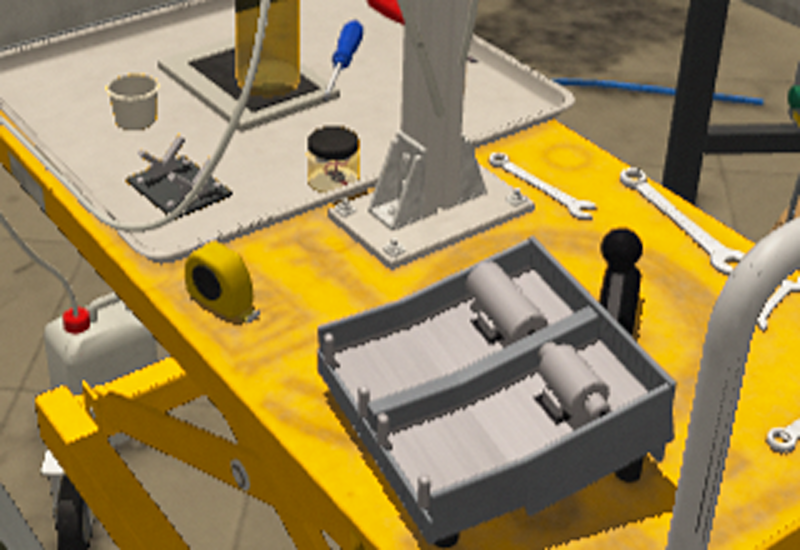

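```bash
python3 - <<'E'
from h import *
for n in('scene','top'):
    D=np.load(f'{n}1.npz'); W=D['W'].reshape(-1,3); g=D['col'].reshape(-1,3).astype(int)
    def sel(x0,x1,y0,y1,z0,z1): return (W[:,0]>x0)&(W[:,0]<x1)&(W[:,1]>y0)&(W[:,1]<y1)&(W[:,2]>z0)&(W[:,2]<z1)
    def rect(m,name):
        r=cv2.minAreaRect(W[m][:,:2].astype(np.float32)); print(n,name,m.sum(),np.round(r[0],1),np.round(r[1],1),round(r[2],2))
    nonyel=(g.max(1)-g.min(1))<60
    rect(sel(380,600,-210,40,30,112)&nonyel,'chute')
    rect(sel(390,520,300,440,7,60)&(g.max(1)<130),'cradle plate')
    b=sel(580,660,-140,-60,130,185)&(g.max(1)<70); P=W[b]; 
    A=np.c_[2*P,np.ones(len(P))]; x=np.linalg.lstsq(A,(P**2).sum(1),rcond=None)[0]; print('ball',x[:3].round(1),np.sqrt(max(0,x[3]+x[:3]@x[:3])).round(1),P[:,2].max())
    t=sel(450,470,250,300,-20,20); print('tray z',np.nanmedian(W[t][:,2]))
    hi=sel(250,760,-200,600,180,900)
    # overhead map coarse
    H={}
    for p in W[hi]: 
        k=(int(p[0]//50*50),int(p[1]//50*50)); H.setdefault(k,[]).append(p[2])
    print({k:(round(min(v)),round(max(v)),len(v)) for k,v in sorted(H.items()) if len(v)>3})
c=cam('scene'); print(proj(c,[[230,500,300],[0,0,300]])); c=cam('top'); print(proj(c,[[230,500,300],[0,0,300]]))
E
python3 - <<'E'
import cv2,numpy as np
a=cv2.imread('pics/top1.png');cv2.imwrite('pics/full.png',cv2.resize(np.hstack([a,cv2.imread('pics/scene1.png')]),(800,300)))
E
```

```text
scene chute 9508 [507.5 -87.1] [220.7 216.2] 79.39
scene cradle plate 457 [473.3 383.7] [76.9 92.7] 3.36
ball [ 627.2 -107.7  156.1] 17.8 175.1145703978386
tray z 2.4889497706485217
{(250, 400): (443, 527, 192), (250, 450): (314, 519, 321), (250, 500): (204, 400, 245), (250, 550): (303, 345, 57), (450, 200): (180, 239, 88), (450, 250): (224, 235, 5), (500, 200): (228, 238, 4), (500, 250): (228, 567, 290), (500, 300): (306, 567, 24), (500, 350): (556, 558, 5), (550, 150): (279, 580, 196), (550, 200): (376, 580, 260), (550, 250): (491, 519, 44), (550, 300): (312, 355, 82), (550, 350): (352, 556, 62), (550, 400): (371, 538, 10), (550, 450): (445, 521, 138), (550, 500): (451, 495, 32), (600, 150): (180, 574, 377), (600, 200): (181, 570, 217), (600, 400): (372, 526, 37), (600, 450): (180, 530, 1038), (600, 500): (180, 523, 456), (600, 550): (316, 326, 5), (650, 150): (180, 574, 3432), (650, 200): (180, 570, 994), (650, 250): (436, 465, 202), (650, 300): (437, 464, 197), (650, 350): (436, 464, 145), (650, 400): (436, 464, 109), (650, 450): (180, 522, 1211), (650, 500): (199, 508, 203), (70
[... 765 characters left out ...]
9, 66), (550, 450): (448, 524, 205), (550, 500): (447, 496, 35), (600, 150): (185, 849, 1387), (600, 200): (188, 853, 1485), (600, 350): (587, 601, 33), (600, 400): (380, 597, 499), (600, 450): (180, 580, 1000), (600, 500): (180, 525, 320), (600, 550): (314, 340, 27), (650, 150): (184, 848, 967), (650, 200): (183, 851, 2308), (650, 250): (435, 804, 442), (650, 300): (437, 466, 132), (650, 350): (437, 465, 74), (650, 400): (442, 582, 27), (650, 450): (181, 580, 751), (650, 500): (184, 540, 167), (700, 150): (432, 550, 18), (700, 450): (411, 417, 15), (700, 500): (411, 415, 9)}
[[ 77.50331529 118.99507788]
 [ 31.07403446 264.80749396]]
[[154.29381803 361.90860387]
 [395.74324986 449.31533254]]
```

View pics/full.png

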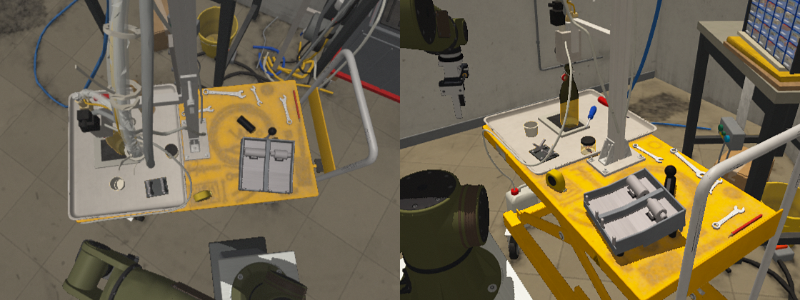

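```bash
python3 - <<'E'
from h import *
yaw=np.radians(-10.4); C=np.array([507.3,-87])
def loc(W,C,y): d=W[:,:2]-C; return np.c_[d@[np.cos(y),np.sin(y)],d@[-np.sin(y),np.cos(y)],W[:,2]]
for n in('scene','top'):
    D=np.load(f'{n}1.npz'); W=D['W'].reshape(-1,3); g=D['col'].reshape(-1,3).astype(int)
    L=loc(W,C,yaw); ny=(g.max(1)-g.min(1))<60
    def q(m,i,nm): v=L[m][:,i]; print(n,nm,m.sum(),np.percentile(v,[2,10,50,90,98]).round(1))
    inn=(abs(L[:,0])<120)&(abs(L[:,1])<120)&ny
    q(inn&(abs(L[:,0])<60)&(L[:,2]>60)&(abs(L[:,1])>92)&(L[:,1]>0),1,'wall+y')
    q(inn&(abs(L[:,0])<60)&(L[:,2]>60)&(abs(L[:,1])>92)&(L[:,1]<0),1,'wall-y')
    q(inn&(L[:,0]<-50)&(L[:,2]>58)&(abs(L[:,1])<16),1,'ridge y')
    q(inn&(L[:,0]>70)&(L[:,2]>98)&(abs(L[:,1])<100)&(abs(L[:,1])>20),0,'rear x')
    q(inn&(L[:,0]<-80)&(abs(L[:,1])<100)&(L[:,2]>35),0,'front x')
    q(inn&(L[:,2]>85)&(L[:,0]>10)&(L[:,0]<70)&(L[:,1]>20)&(L[:,1]<90),0,'roller x'); q(inn&(L[:,2]>85)&(L[:,0]>10)&(L[:,0]<70)&(L[:,1]>20)&(L[:,1]<90),2,'roller z')
    K=loc(W,np.array([473,385]),np.radians(4)); m=(abs(K[:,0])<50)&(abs(K[:,1])<60)&(K[:,2]>25)&(K[:,2]<60)
    for sgn in(1,-1):
        s=K[m&(K[:,1]*sgn>0)]; print('saddle',sgn,len(s),'x',s[:,0].min().round(1),s[:,0].max().round(1),'ymed by x',[np.median(s[(s[:,0]>a)&(s[:,0]<b),1]).round(1) for a,b in((-45,-10),(10,45))],'y',s[:,1].min().round(),s[:,1].max().round(),s[:,2].max().round())
    h=(W[:,0]>380)&(W[:,0]<600)&(W[:,1]>100)&(W[:,1]<420)&(W[:,2]>70)&(W[:,2]<300)
    P=W[h]; 
    if n=='top': print('hose',P[np.argsort(P[:,1])][::12].round().tolist())
E
```

```text
scene wall+y 350 [ 92.7  99.  104.9 107.2 108.9]
scene wall-y 575 [-109.3 -108.5 -106.8 -102.9  -93.6]
scene ridge y 244 [-12.4  -6.9  -2.5   7.9  14.7]
scene rear x 218 [ 99.6 100.3 102.4 105.  106.7]
scene front x 1076 [-107.2 -106.3 -100.4  -83.5  -80.7]
scene roller x 350 [31.  33.  40.9 55.  59.5]
scene roller z 350 [ 85.8  88.7  98.1 101.2 102.5]
saddle 1 79 x -27.8 27.4 ymed by x [np.float64(29.8), np.float64(30.3)] y 24.0 40.0 48.0
saddle -1 56 x -27.8 26.7 ymed by x [np.float64(-31.4), np.float64(-23.9)] y -36.0 -18.0 48.0
top wall+y 156 [ 92.8  95.2 105.7 109.  109.4]
top wall-y 187 [-108.4 -106.7 -103.3  -99.   -93. ]
top ridge y 121 [-13.6  -5.4   1.5   8.4  12.4]
top rear x 121 [100.1 100.8 102.9 105.8 107. ]
top front x 618 [-106.7 -105.4  -93.9  -82.9  -80.6]
top roller x 274 [31.5 33.6 45.  60.1 63.8]
top roller z 274 [ 86.7  90.8  98.  102.1 103.8]
saddle 1 63 x -27.5 29.7 ymed by x [np.float64(30.1), np.float64(31.0)] y 26.0 37.0 50.0
saddle -1 63 x -27.7 29.7 ymed by x [np.float64(-29.6), np.float64(-28.1)] y -33.0 -23.0 49.0
hose [[600.0, 171.0, 294.0], [461.0, 232.0, 170.0], [434.0, 233.0, 127.0], [443.0, 234.0, 146.0], [452.0, 236.0, 162.0], [446.0, 237.0, 147.0], [419.0, 238.0, 108.0], [430.0, 239.0, 121.0], [481.0, 241.0, 209.0], [496.0, 244.0, 228.0], [403.0, 246.0, 82.0], [403.0, 249.0, 80.0], [502.0, 253.0, 245.0], [511.0, 257.0, 252.0], [511.0, 261.0, 254.0], [518.0, 268.0, 265.0], [523.0, 273.0, 277.0], [534.0, 279.0, 286.0], [535.0, 285.0, 296.0]]
```

```bash
cat > plan.py <<'E'
from h import *
import json
def plan(wps,step=42,ds=8,pose=None,yaw=None):
    s=manip.read_state(); p=np.array(s['eef_pos'] if pose is None else pose,float); y=np.degrees(s['eef_rot'][2]) if yaw is None else yaw
    print('from',p.round(1),round(y,1)); rows=[]
    for w in wps:
        t=np.array(w[:3],float); dy=(w[3]-y+180)%360-180
        n=int(max(np.ceil(np.linalg.norm(t-p)/step),np.ceil(abs(dy)/ds),1)); st=p.copy(); y0=y
        for k in range(1,n+1):
            d=st+(t-st)*k/n-p; a=np.radians(y)
            o=np.round([d[0]*np.cos(a)+d[1]*np.sin(a), d[0]*np.sin(a)-d[1]*np.cos(a), -d[2]])
            p+=[o[0]*np.cos(a)+o[1]*np.sin(a), o[0]*np.sin(a)-o[1]*np.cos(a), -o[2]]
            sp=-round(y0+dy*k/n-y,1); y-=sp
            rows.append(([int(v) for v in o],round(sp,1)))
    print(len(rows),p.round(1),round(y,1)); print(*rows,sep='\n')
E
python3 -c "
from plan import *
plan([(330,300,302,169.6),(420,120,302,169.6),(621,-108,302,169.6),(621,-108,237,169.6)])"
```

```text
from [230.2 499.5 302.6] 155.3
21 [ 620.6 -108.   236.6] 169.6
([-29, -23, 0], np.float64(-2.4))
([-28, -25, 0], np.float64(-2.4))
([-27, -25, 0], np.float64(-2.4))
([-26, -27, 0], np.float64(-2.4))
([-25, -28, 1], np.float64(-2.4))
([-23, -28, 0], np.float64(-2.3))
([-24, -32, 0], np.float64(-0.0))
([-25, -32, 0], np.float64(-0.0))
([-24, -33, 0], np.float64(-0.0))
([-24, -32, 0], np.float64(-0.0))
([-24, -32, 0], np.float64(-0.0))
([-30, -23, 0], np.float64(-0.0))
([-30, -24, 0], np.float64(-0.0))
([-30, -23, 0], np.float64(-0.0))
([-30, -24, 0], np.float64(-0.0))
([-30, -23, 0], np.float64(-0.0))
([-30, -24, 0], np.float64(-0.0))
([-29, -23, 0], np.float64(-0.0))
([-30, -24, 0], np.float64(-0.0))
([0, 0, 32], np.float64(-0.0))
([0, 0, 33], np.float64(-0.0))
```

>>> drive_tool(
  rows=[
    {"offset":[-29,-23,0],"spin":-2.4,"jaw":60},
    {"offset":[-28,-25,0],"spin":-2.4,"jaw":60},
    {"offset":[-27,-25,0],"spin":-2.4,"jaw":60},
    {"offset":[-26,-27,0],"spin":-2.4,"jaw":60},
    {"offset":[-25,-28,1],"spin":-2.4,"jaw":60},
    {"offset":[-23,-28,0],"spin":-2.3,"jaw":60},
    {"offset":[-24,-32,0],"spin":0,"jaw":60},
    {"offset":[-25,-32,0],"spin":0,"jaw":60},
    {"offset":[-24,-33,0],"spin":0,"jaw":60},
    {"offset":[-24,-32,0],"spin":0,"jaw":60},
    {"offset":[-24,-32,0],"spin":0,"jaw":60},
    {"offset":[-30,-23,0],"spin":0,"jaw":60},
    {"offset":[-30,-24,0],"spin":0,"jaw":60},
    {"offset":[-30,-23,0],"spin":0,"jaw":60},
    {"offset":[-30,-24,0],"spin":0,"jaw":60},
    {"offset":[-30,-23,0],"spin":0,"jaw":60},
    {"offset":[-30,-24,0],"spin":0,"jaw":60},
    {"offset":[-29,-23,0],"spin":0,"jaw":60},
    {"offset":[-30,-24,0],"spin":0,"jaw":60},
    {"offset":[0,0,0],"spin":0,"jaw":60},
  ],
  force=20,
)

```text
clock: 3.2
eef_pos: [622.0, -111.1, 300.3]
eef_rot: [-3.141, -0.001, 2.957]
wrist_force: [-1.1, -0.5, -1.3]
finger_gap: 59.8
```

>>> drive_tool(
  rows=[
    {"offset":[0,3,30],"spin":0,"jaw":60},
    {"offset":[0,0,20],"spin":0,"jaw":60},
    {"offset":[0,0,14],"spin":0,"jaw":60},
    {"offset":[0,0,0],"spin":0,"jaw":60},
    {"offset":[0,0,0],"spin":0,"jaw":60},
  ],
)

```text
clock: 3.7
eef_pos: [621.4, -104.9, 238.5]
eef_rot: [-3.142, 0.001, 2.96]
wrist_force: [0.0, 0.8, -0.5]
finger_gap: 59.6
```

```bash
python3 - <<'E'
from h import *
s=manip.read_state(); print(s['eef_pos'],s['wrist_force'])
c=cam('scene'); a=c['color'][150:330,270:450]; cv2.imwrite('pics/lev.png',cv2.resize(a,None,fx=3,fy=3,interpolation=cv2.INTER_CUBIC))
E
```

```text
[ 621.36256684 -104.87609643  238.54763789] [ 0.01727115  0.75166121 -0.54275455]
```

View pics/lev.png

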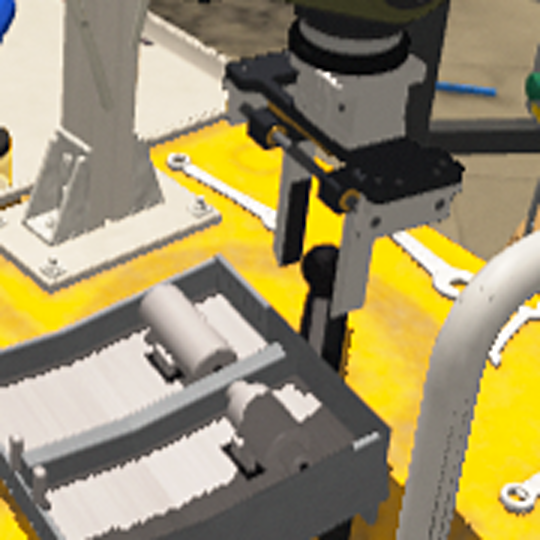

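>>> drive_tool(
  rows=[
    {"offset":[0,10,0],"spin":0,"jaw":60},
    {"offset":[0,10,0],"spin":0,"jaw":60},
    {"offset":[0,10,2],"spin":0,"jaw":60},
    {"offset":[0,10,3],"spin":0,"jaw":60},
    {"offset":[0,8,3],"spin":0,"jaw":60},
    {"offset":[0,6,0],"spin":0,"jaw":60},
    {"offset":[0,0,0],"spin":0,"jaw":60},
    {"offset":[0,0,0],"spin":0,"jaw":60},
    {"offset":[0,0,0],"spin":0,"jaw":60},
    {"offset":[0,0,0],"spin":0,"jaw":60},
    {"offset":[0,0,0],"spin":0,"jaw":60},
    {"offset":[0,0,0],"spin":0,"jaw":60},
    {"offset":[0,0,0],"spin":0,"jaw":60},
    {"offset":[0,0,0],"spin":0,"jaw":60},
    {"offset":[0,0,0],"spin":0,"jaw":60},
    {"offset":[0,0,0],"spin":0,"jaw":60},
  ],
)

```text
clock: 5.35
eef_pos: [631.0, -51.9, 229.6]
eef_rot: [-3.142, -0.0, 2.959]
wrist_force: [-1.9, -4.6, -3.7]
finger_gap: 60.0
```

```bash
python3 - <<'E'
from h import *
s=manip.read_state(); print(s['eef_pos'],s['wrist_force'])
c=cam('scene'); a=c['color'][150:330,270:450]; cv2.imwrite('pics/lev2.png',cv2.resize(a,None,fx=3,fy=3,interpolation=cv2.INTER_CUBIC))
E
```

```text
[630.99932046 -51.93812767 229.63632328] [-1.91652035 -4.62832379 -3.65119883]
```

View pics/lev2.png

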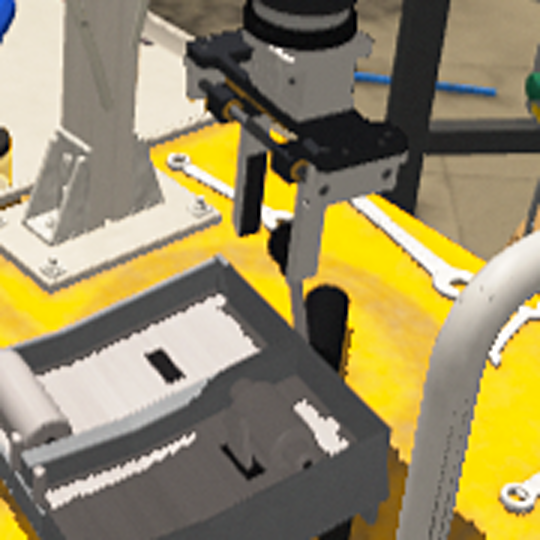

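The lever is tilted and the plain roller lies at the left stops (about (30,400)); the stepped one stayed behind its gate. I'll return the lever now, then lift clear.

>>> drive_tool(
  rows=[
    {"offset":[0,-12,-2],"spin":0,"jaw":60},
    {"offset":[0,-12,-3],"spin":0,"jaw":60},
    {"offset":[0,-12,-3],"spin":0,"jaw":60},
    {"offset":[0,-12,0],"spin":0,"jaw":60},
    {"offset":[0,-9,0],"spin":0,"jaw":60},
    {"offset":[0,0,0],"spin":0,"jaw":60},
    {"offset":[0,0,0],"spin":0,"jaw":60},
    {"offset":[0,0,0],"spin":0,"jaw":70},
    {"offset":[0,0,-20],"spin":0,"jaw":80},
    {"offset":[0,0,-40],"spin":0,"jaw":80},
    {"offset":[0,0,-20],"spin":0,"jaw":80},
    {"offset":[0,0,0],"spin":0,"jaw":80},
  ],
)

```text
clock: 6.6
eef_pos: [621.2, -107.5, 321.0]
eef_rot: [-3.141, 0.005, 2.96]
wrist_force: [0.2, -0.3, 0.4]
finger_gap: 79.7
```

```bash
python3 - <<'E'
from plan import *
yaw=np.radians(-10.4); C=np.array([507.3,-87])
for n in('scene','top'):
    c=cam(n); W=cloud(c).reshape(-1,3); g=c['color'].reshape(-1,3).astype(int)
    d=W[:,:2]-C; L=np.c_[d@[np.cos(yaw),np.sin(yaw)],d@[-np.sin(yaw),np.cos(yaw)],W[:,2]]
    m=(L[:,0]>-104)&(L[:,0]<-60)&(L[:,1]>12)&(L[:,1]<96)&(L[:,2]>70)&(L[:,2]<90)
    print(n,m.sum(),np.percentile(L[m],[2,10,50,90,98],axis=0).round(1).tolist())
    m=(L[:,0]>100)&(L[:,0]<140)&(abs(L[:,1])<60)&(L[:,2]>120)&(L[:,2]<185)&(g.max(1)<70); print('ball',np.median(L[m],0).round(1),m.sum())
    for t in['plain_roller','stepped_roller']: print(t,[(round(r['p'],2),np.round(r['uv'])) for r in finder.find_in(n,t)[:3]])
a=-10.4*np.pi/180
p=lambda x,y:(C+[x*np.cos(a)-y*np.sin(a),x*np.sin(a)+y*np.cos(a)]).tolist()
q=p(-86,54); print(q)
plan([(*p(20,20),300,125),(*q,260,79.6),(*q,190,79.6)],step=40)
E
```

```text
scene 459 [[-101.8, 13.1, 70.4], [-95.4, 15.2, 72.0], [-85.1, 49.5, 78.2], [-70.9, 87.6, 81.4], [-66.1, 94.8, 82.9]]
ball [115.3  -7.8 163.2] 215
plain_roller [(0.78, array([384., 258.])), (0.57, array([277., 280.]))]
stepped_roller [(0.66, array([360., 293.]))]
top 320 [[-99.9, 14.6, 71.0], [-94.7, 20.2, 73.1], [-82.7, 54.5, 78.5], [-68.9, 87.8, 82.1], [-65.2, 93.8, 84.7]]
ball [115.2   2.6 169.6] 99
plain_roller [(0.78, array([342., 171.])), (0.73, array([356., 260.])), (0.62, array([381., 213.]))]
stepped_roller [(0.56, array([384., 214.]))]
[432.46088735357904, -18.362494084529004]
from [ 620.5 -107.9  316.3] 169.6
14 [432.2 -18.  190.3] 79.6
([16, 3, 3], np.float64(7.4))
([16, 2, 2], np.float64(7.5))
([16, -1, 3], np.float64(7.4))
([16, -3, 3], np.float64(7.4))
([15, -5, 3], np.float64(7.4))
([15, -7, 2], np.float64(7.5))
([17, -8, 7], np.float64(7.6))
([15, -11, 6], np.float64(7.5))
([14, -12, 7], np.float64(7.6))
([12, -14, 7], np.float64(7.5))
([10, -16, 7], np.float64(7.6))
([8, -17, 6], np.float64(7.6))
([0, 0, 35], np.float64(-0.0))
([0, 0, 35], np.float64(-0.0))
```

>>> drive_tool(
  rows=[
    {"offset":[16,3,3],"spin":7.4,"jaw":80},
    {"offset":[16,2,2],"spin":7.5,"jaw":80},
    {"offset":[16,-1,3],"spin":7.4,"jaw":80},
    {"offset":[16,-3,3],"spin":7.4,"jaw":80},
    {"offset":[15,-5,3],"spin":7.4,"jaw":80},
    {"offset":[15,-7,2],"spin":7.5,"jaw":80},
    {"offset":[17,-8,7],"spin":7.6,"jaw":80},
    {"offset":[15,-11,6],"spin":7.5,"jaw":80},
    {"offset":[14,-12,7],"spin":7.6,"jaw":80},
    {"offset":[12,-14,7],"spin":7.5,"jaw":80},
    {"offset":[10,-16,7],"spin":7.6,"jaw":80},
    {"offset":[8,-17,6],"spin":7.6,"jaw":80},
    {"offset":[0,0,30],"spin":0,"jaw":80},
    {"offset":[0,0,30],"spin":0,"jaw":80},
    {"offset":[0,0,0],"spin":0,"jaw":80},
    {"offset":[0,0,0],"spin":0,"jaw":80},
  ],
)

```text
clock: 8.5
eef_pos: [432.4, -18.2, 202.0]
eef_rot: [-3.141, 0.0, 1.389]
wrist_force: [0.8, -0.0, 0.4]
finger_gap: 80.3
```

```bash
python3 - <<'E'
from plan import *
yaw=np.radians(-10.4); C=np.array([507.3,-87]); a=yaw
p=lambda x,y:(C+[x*np.cos(a)-y*np.sin(a),x*np.sin(a)+y*np.cos(a)]).tolist()
print(manip.read_state()['eef_rot'],manip.read_state()['wrist_force'])
q=p(-84,54); print(q); plan([(*q,170,79.6),(*q,150,79.6)],step=15)
c=cam('scene'); a=c['color'][190:350,210:410]; cv2.imwrite('pics/g.png',cv2.resize(a,None,fx=3,fy=3,interpolation=cv2.INTER_CUBIC))
E
```

```text
[-3.14064729e+00  5.46779269e-05  1.38853466e+00] [ 0.81911956 -0.0208459   0.35085355]
[434.4280302952058, -18.723532375030118]
from [432.4 -18.2 202. ] 79.6
5 [434.4 -18.5 150. ] 79.6
([0, 1, 11], np.float64(-0.0))
([0, 0, 10], np.float64(-0.0))
([0, 1, 11], np.float64(-0.0))
([0, 0, 10], np.float64(-0.0))
([0, 0, 10], np.float64(-0.0))
```

View pics/g.png

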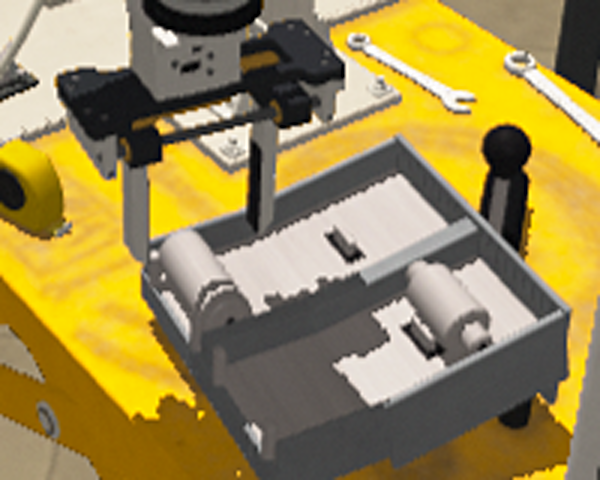

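Lever upright (ball at (505,150)), both gates up, stepped roller behind its gate; the open fingers straddle the plain roller at the stops.

>>> drive_tool(
  rows=[
    {"offset":[0,1,11],"spin":0,"jaw":80},
    {"offset":[0,0,10],"spin":0,"jaw":80},
    {"offset":[0,1,11],"spin":0,"jaw":80},
    {"offset":[0,0,10],"spin":0,"jaw":80},
    {"offset":[0,0,9],"spin":0,"jaw":80},
    {"offset":[0,0,0],"spin":0,"jaw":80},
    {"offset":[0,0,0],"spin":0,"jaw":50},
    {"offset":[0,0,0],"spin":0,"jaw":40},
    {"offset":[0,0,0],"spin":0,"jaw":30},
    {"offset":[0,0,0],"spin":0,"jaw":30},
    {"offset":[0,0,0],"spin":0,"jaw":30},
    {"offset":[0,0,0],"spin":0,"jaw":30},
    {"offset":[0,0,0],"spin":0,"jaw":30},
    {"offset":[0,0,0],"spin":0,"jaw":30},
  ],
  force=35,
)

```text
clock: 9.95
eef_pos: [436.6, -18.9, 152.0]
eef_rot: [3.134, -0.0, 1.388]
wrist_force: [14.7, -2.2, -2.5]
finger_gap: 35.3
```

>>> drive_tool(
  rows=[
    {"offset":[0,2,0],"spin":0,"jaw":30},
    {"offset":[0,1,-5],"spin":0,"jaw":30},
    {"offset":[0,0,-15],"spin":0,"jaw":30},
    {"offset":[0,0,-30],"spin":0,"jaw":30},
    {"offset":[0,0,-40],"spin":0,"jaw":30},
    {"offset":[0,0,-40],"spin":0,"jaw":30},
    {"offset":[0,0,-20],"spin":0,"jaw":30},
    {"offset":[0,0,0],"spin":0,"jaw":30},
    {"offset":[0,0,0],"spin":0,"jaw":30},
  ],
)

```text
clock: 10.85
eef_pos: [436.8, -19.0, 299.6]
eef_rot: [-3.14, 0.0, 1.389]
wrist_force: [0.1, 0.0, -2.8]
finger_gap: 35.1
```

```bash
python3 - <<'E'
from plan import *
s=manip.read_state(); P=s['eef_pos']; print(P,s['eef_rot'],s['wrist_force'],s['finger_gap'])
c=cam('scene'); W=cloud(c).reshape(-1,3)
a=s['eef_rot'][2]; d=W-P; T=np.c_[d[:,0]*np.cos(a)+d[:,1]*np.sin(a), d[:,0]*np.sin(a)-d[:,1]*np.cos(a), -d[:,2]]
m=(abs(T[:,0])<60)&(abs(T[:,1])<24)&(T[:,2]>60)&(T[:,2]<125)
print(m.sum(),np.percentile(T[m],[1,5,50,95,99],axis=0).round(1).tolist())
m2=m&(abs(T[:,0])>14); 
for lo,hi in((-45,-14),(14,45)):
    k=m&(T[:,0]>lo)&(T[:,0]<hi); print(lo,k.sum(),np.median(T[k],0).round(1), T[k][:,2].min().round(1),T[k][:,2].max().round(1))
x=c['color'][120:320,230:430]; cv2.imwrite('pics/l.png',cv2.resize(x,None,fx=3,fy=3,interpolation=cv2.INTER_CUBIC))
plan([(400,100,300,85),(375,240,300,90),(473.5,385.5,300,94),(473.5,385.5,200,94)],step=35)
E
```

```text
[436.82026034 -18.97434692 299.56375898] [-3.14020133e+00  1.30070986e-04  1.38864241e+00] [ 0.12435331  0.02388563 -2.83743086] 35.0820180806817
644 [[-42.4, -23.2, 61.2], [-41.3, -19.8, 67.7], [-20.2, -2.4, 75.8], [18.1, 19.1, 97.0], [38.8, 22.6, 101.9]]
-45 361 [-38.3  -3.7  81. ] 68.8 106.0
14 46 [23.8  4.7 71.8] 68.8 90.9
from [436.7 -19.  299. ] 79.6
18 [474.  385.2 200. ] 94.0
([28, -14, 0], np.float64(-1.4))
([28, -14, 0], np.float64(-1.3))
([28, -13, -1], np.float64(-1.4))
([28, -13, 0], np.float64(-1.3))
([28, -7, 0], np.float64(-1.0))
([27, -7, 0], np.float64(-1.0))
([28, -7, 0], np.float64(-1.0))
([28, -6, 0], np.float64(-1.0))
([28, -5, 0], np.float64(-1.0))
([24, 16, 0], np.float64(-0.7))
([24, 17, 0], np.float64(-0.6))
([24, 17, 0], np.float64(-0.7))
([24, 17, 0], np.float64(-0.7))
([23, 18, 0], np.float64(-0.7))
([23, 18, 0], np.float64(-0.6))
([0, 0, 33], np.float64(-0.0))
([0, 0, 34], np.float64(-0.0))
([0, 0, 33], np.float64(-0.0))
```

View pics/l.png

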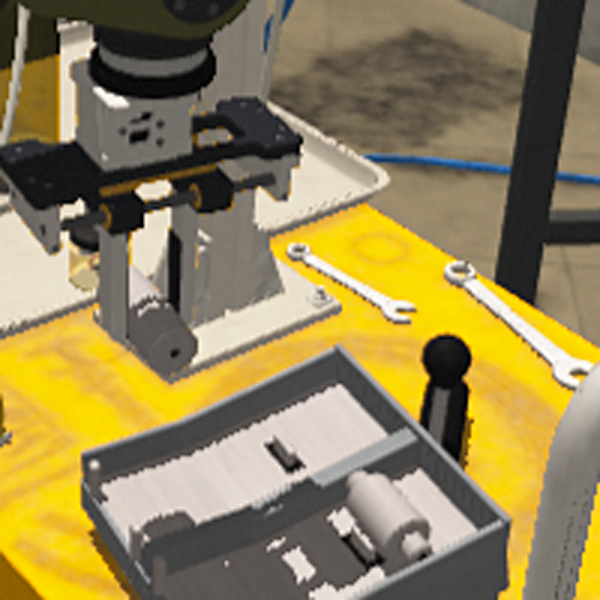

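>>> drive_tool(
  rows=[
    {"offset":[28,-14,0],"spin":-1.4,"jaw":30},
    {"offset":[28,-14,0],"spin":-1.3,"jaw":30},
    {"offset":[28,-13,-1],"spin":-1.4,"jaw":30},
    {"offset":[28,-13,0],"spin":-1.3,"jaw":30},
    {"offset":[28,-7,0],"spin":-1.0,"jaw":30},
    {"offset":[27,-7,0],"spin":-1.0,"jaw":30},
    {"offset":[28,-7,0],"spin":-1.0,"jaw":30},
    {"offset":[28,-6,0],"spin":-1.0,"jaw":30},
    {"offset":[28,-5,0],"spin":-1.0,"jaw":30},
    {"offset":[24,16,0],"spin":-0.7,"jaw":30},
    {"offset":[24,17,0],"spin":-0.6,"jaw":30},
    {"offset":[24,17,0],"spin":-0.7,"jaw":30},
    {"offset":[24,17,0],"spin":-0.7,"jaw":30},
    {"offset":[23,18,0],"spin":-0.7,"jaw":30},
    {"offset":[23,18,0],"spin":-0.6,"jaw":30},
    {"offset":[0,0,30],"spin":0,"jaw":30},
    {"offset":[0,0,40],"spin":0,"jaw":30},
    {"offset":[0,0,30],"spin":0,"jaw":30},
    {"offset":[0,0,0],"spin":0,"jaw":30},
    {"offset":[0,0,0],"spin":0,"jaw":30},
  ],
)

```text
clock: 12.9
eef_pos: [474.4, 385.1, 201.2]
eef_rot: [-3.14, 0.001, 1.64]
wrist_force: [0.1, 0.0, -1.7]
finger_gap: 35.2
```

```bash
python3 - <<'E'
from plan import *
s=manip.read_state(); P=s['eef_pos']; print(P,s['eef_rot'],s['wrist_force'],s['finger_gap'])
a=s['eef_rot'][2]
for n in('scene','top'):
    c=cam(n); W=cloud(c).reshape(-1,3)
    d=W-P; T=np.c_[d[:,0]*np.cos(a)+d[:,1]*np.sin(a), d[:,0]*np.sin(a)-d[:,1]*np.cos(a), -d[:,2]]
    m=(abs(T[:,0])<60)&(abs(T[:,1])<24)&(T[:,2]>62)&(T[:,2]<112)&(abs(T[:,0])>14)
    for k in(m&(T[:,0]<0),m&(T[:,0]>0)):
        if k.sum()>4: print(n,k.sum(),np.percentile(T[k],[2,50,98],axis=0).round(1).tolist())
    if n=='scene': x=c['color'][90:260,130:330]; cv2.imwrite('pics/m.png',cv2.resize(x,None,fx=3,fy=3,interpolation=cv2.INTER_CUBIC))
E
```

```text
[474.44751293 385.08190172 201.22491396] [-3.14008409e+00  9.30401597e-04  1.63990799e+00] [ 0.07564655  0.01296725 -1.74122964] 35.22115217138234
scene 206 [[-43.5, -18.1, 69.2], [-37.7, -4.3, 81.9], [-14.6, 15.5, 102.6]]
scene 24 [[15.1, -17.2, 69.4], [31.2, -12.9, 79.1], [42.1, 11.3, 96.5]]
```

View pics/m.png

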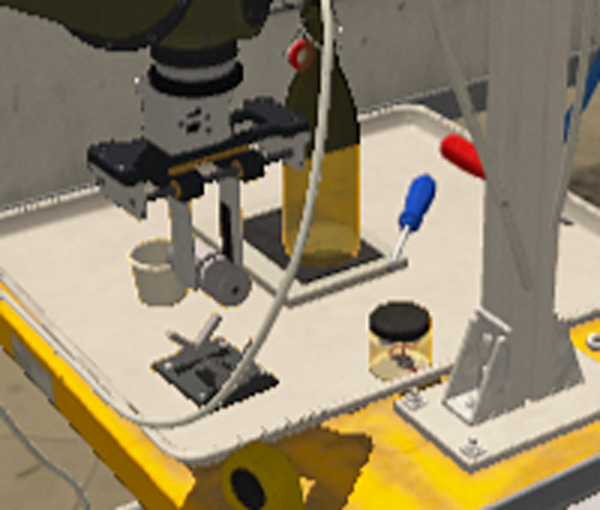

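>>> drive_tool(
  rows=[
    {"offset":[0,-1,15],"spin":0,"jaw":30},
    {"offset":[0,0,15],"spin":0,"jaw":30},
    {"offset":[0,0,12],"spin":0,"jaw":30},
    {"offset":[0,0,8],"spin":0,"jaw":30},
    {"offset":[0,0,4],"spin":0,"jaw":30},
    {"offset":[0,0,3],"spin":0,"jaw":30},
    {"offset":[0,0,0],"spin":0,"jaw":30},
    {"offset":[0,0,0],"spin":0,"jaw":30},
    {"offset":[0,0,0],"spin":0,"jaw":30},
  ],
)

```text
clock: 13.9
eef_pos: [473.7, 385.2, 145.1]
eef_rot: [3.141, -0.0, 1.64]
wrist_force: [0.7, -0.1, -3.3]
finger_gap: 35.3
```

>>> drive_tool(
  rows=[
    {"offset":[0,0,2],"spin":0,"jaw":30},
    {"offset":[0,0,2],"spin":0,"jaw":30},
    {"offset":[0,0,2],"spin":0,"jaw":30},
    {"offset":[0,0,1],"spin":0,"jaw":30},
    {"offset":[0,0,0],"spin":0,"jaw":30},
    {"offset":[0,0,0],"spin":0,"jaw":30},
  ],
)

```text
clock: 14.5
eef_pos: [473.5, 385.0, 137.6]
eef_rot: [3.142, 0.0, 1.64]
wrist_force: [0.3, -0.3, -2.9]
finger_gap: 35.2
```

>>> drive_tool(
  rows=[
    {"offset":[0,0,1],"spin":0,"jaw":30},
    {"offset":[0,0,0],"spin":0,"jaw":30},
    {"offset":[0,0,1],"spin":0,"jaw":30},
    {"offset":[0,0,0],"spin":0,"jaw":30},
    {"offset":[0,0,0],"spin":0,"jaw":30},
  ],
)

```text
clock: 15.0
eef_pos: [473.7, 385.1, 137.2]
eef_rot: [3.141, -0.0, 1.64]
wrist_force: [-5.0, -5.8, 13.5]
finger_gap: 35.6
```

>>> drive_tool(
  rows=[
    {"offset":[0,0,0],"spin":0,"jaw":38},
    {"offset":[0,0,0],"spin":0,"jaw":42},
    {"offset":[0,0,0],"spin":0,"jaw":50},
    {"offset":[0,0,0],"spin":0,"jaw":60},
    {"offset":[0,0,0],"spin":0,"jaw":60},
    {"offset":[0,0,0],"spin":0,"jaw":60},
    {"offset":[0,0,-10],"spin":0,"jaw":60},
    {"offset":[0,0,-30],"spin":0,"jaw":60},
    {"offset":[0,0,-40],"spin":0,"jaw":60},
    {"offset":[0,0,-40],"spin":0,"jaw":60},
    {"offset":[-40,0,0],"spin":0,"jaw":60},
    {"offset":[-40,-30,0],"spin":0,"jaw":60},
    {"offset":[-30,-40,0],"spin":0,"jaw":60},
    {"offset":[0,-40,0],"spin":0,"jaw":60},
    {"offset":[0,0,0],"spin":0,"jaw":60},
    {"offset":[0,0,0],"spin":0,"jaw":60},
  ],
)

```text
clock: 16.6
eef_pos: [371.4, 267.9, 256.9]
eef_rot: [3.14, -0.001, 1.64]
wrist_force: [-0.2, 1.2, -0.4]
finger_gap: 60.1
```

```bash
python3 - <<'E'
from h import *
s=manip.read_state(); print(s['clock'],s['eef_pos'],s['wrist_force'])
for n in('scene','top'):
    c=cam(n); W=cloud(c).reshape(-1,3); y=np.radians(4); d=W[:,:2]-[473.6,385.5]
    K=np.c_[d@[np.cos(y),np.sin(y)],d@[-np.sin(y),np.cos(y)],W[:,2]]
    m=(abs(K[:,0])<40)&(abs(K[:,1])<60)&(K[:,2]>53)&(K[:,2]<80); print(n,m.sum(),np.percentile(K[m],[2,50,98],axis=0).round(1).tolist())
    t=m&(K[:,2]>62); print('yaw slope',np.polyfit(K[t,1],K[t,0],1),[np.percentile(K[m&(K[:,1]>a)&(K[:,1]<b),2],95).round(1) for a,b in((-42,-20),(-10,10),(20,42))])
    x=c['color'][120:340,130:450] if n=='scene' else c['color'][140:300,120:440]; cv2.imwrite(f'pics/e{n}.png',cv2.resize(x,None,fx=2.5,fy=2.5,interpolation=cv2.INTER_CUBIC))
E
```

```text
16.6 [371.42106148 267.91440332 256.873035  ] [-0.19639531  1.17172676 -0.4295262 ]
scene 252 [[-17.0, -42.0, 53.6], [-6.8, -10.3, 62.7], [12.7, 40.3, 69.0]]
yaw slope [-0.0589904  -2.25952225] [np.float64(68.4), np.float64(68.3), np.float64(67.6)]
top 336 [[-16.8, -41.7, 54.4], [-1.6, -1.4, 64.1], [16.1, 39.8, 70.0]]
yaw slope [-0.01369685  0.00179522] [np.float64(68.8), np.float64(69.1), np.float64(68.6)]
```

View pics/escene.png

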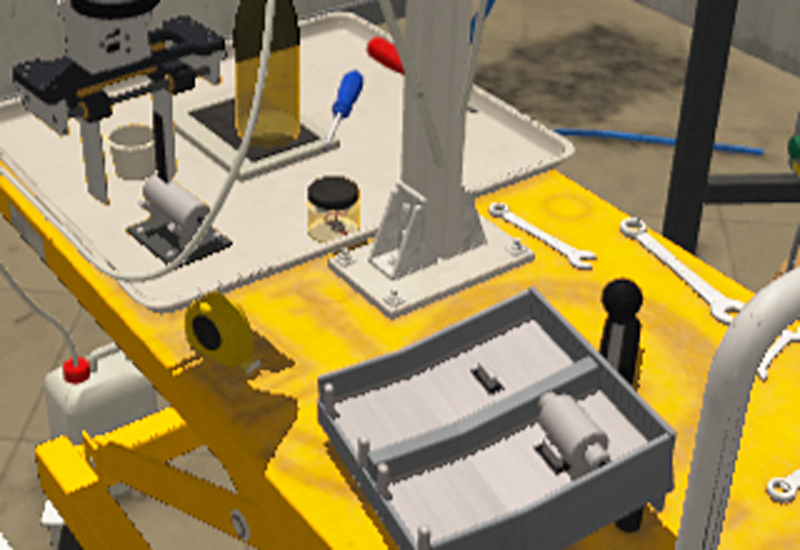

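The plain roller lies level across both saddles, the lever is upright, the stepped roller is behind its gate and the gripper is clear.

```bash
python3 -c "
from cell import manip
print(manip.sign_off())"
```

```text
the job is handed in; nothing more can be done
None
```

The plain roller, which was in the left lane, now lies across both V-saddles of the cradle. I handed the job in after about 17 s on the robot's clock; no verdict is reported.

**What I did:** I pushed the lever over to the left with the open fingers and held it for about a second. A picture then showed the roller at the stops, and I let the lever spring back. I gripped the roller across its thickness, carried it past the column on the robot's side and lowered it until it touched the saddles (about 13 N). Then I opened the fingers and moved clear.

**Last checks:**
- **Roller position:** it is about 1 mm off centre along the V, with no clear offset across it. Its top is 68–69 mm above the table, which puts its centre about 48 mm above the cradle's underside.
- **Roller alignment:** the top camera gives about 0.01 rad off line. The scene camera gives 0.06 rad and 2 mm across the V, probably because it sees only one side; both are within tolerance.
- **Everything else:** in the last picture the lever is upright, the stepped roller is behind its gate, and the tape measure, jar and beaker look unmoved. I did not measure the bystanders.

**Less certain:** the roller pressed against the posts with about 15 N while I closed the grip. I eased that off before lifting.

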